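# Put the returned locker keys on their rests

### The arm

A 7-joint arm with a two-finger parallel gripper is mounted at the origin on a cart in front of the work surface, level with it; the furniture and walls round the work are solid. World frame = base frame: x ahead of the robot, y to its left, z up, the work surface at z = 0. Lengths are in m, angles in rad, forces in N, time in s.
With the tool pointing down it reaches from about 0.425 to 0.95 m from the base axis. Payload 4.7 kg.
Tool frame: the origin (TCP) lies between the finger pads; the fingertips stand 11 mm ahead of it and the grasp point (between the pads) lies 8 mm behind it; z points along the fingers, y is the line along which they close (so a half turn about z gives the same grasp; the last joint's range is limited). The gripper opens to 87 mm and grips with 3 to 60 N. Pads are 19 mm wide; open, the fingers measure 117 mm over their backs; the gripper's body (75 mm by 190 mm) begins 51 mm behind the grasp point.
Start: joints at [1.16, 0.469, -0.049, 1.532, 0.024, 1.141, -0.082], TCP at [0.252, -0.626, 0.201] pointing down, gripper open.
Joint ranges: [-2.59, 2.59], [-0.33, 1.99], [-1.39, 1.29], [0.1, 2.45], [-1.04, 4.18], [0.21, 1.99], [-2.66, 2.66]. Speed limits (rad/s): [2.57, 2.57, 3.14, 3.14, 3.14, 3.14, 3.14].

### API

Orientations are given as a unit quaternion [x, y, z, w].
In Python, from plant import * gives the robot as it stands.
- The arm moves only by the tool carry_out, never from a script. Its argument "motion" is one flat list of numbers, 5 for each row, row after row: the finger opening in mm, from 0 to 87, then the shift along the tool's x, y, z in mm, then the turn about the tool's z in degrees. In form: [gripper, dx, dy, dz, turn, gripper, dx, dy, dz, turn, ...]. A call has 1 to 5 rows; each row shifts and turns the commanded pose from where the row before left it, along the tool's axes as they then stand; what a row does not reach is not made up. A row lasts 1/10 s, in which the tool goes at most 50 mm and 8.59 degrees, less where a joint would pass 70% of its speed; a pose out of reach is approached as far as the arm can. A call is refused whole if a number of a shift passes 50 or a number of a turn 8.59, either way. A call with a gripper value outside its range is refused whole. The fingers move at their own pace and stop on an object; the grip force is fixed at half the most. Time passes only in rows, so rows that do not move let the fingers close. It gives the time, the measured TCP pose, the force, the opening and the grip force at its end, in the units of the state.
- observe(): the state, without advancing time (a new reading comes with each control period).
- get_image(name): name is "side" or "top"; returns a dict with "frame" (420x560x3 uint8, red, green, blue), "depth" (420x560 float32, m along the optical axis (not along the pixel's ray), 0 where there is no reading), "intrinsics" (3x3 intrinsics, pixels), "world_to_cam" (4x4, takes a point from world to camera coordinates). Camera axes: x right, y down, z forward; pixel columns grow to the right and rows downward; lengths in m; the calibration is good to about 2 mm. A picture is of the moment at which its call begins.
- job_done(): hands the job in; it is judged then, once.
The state is a dict: "clock": time; "joints": joint angles; "joint_velocities": joint speeds; "joint_torque": joint torques, N m; "position": TCP position; "orientation": TCP orientation; "contact_force": force on the tool from outside, world axes, zero at the start; "moment": the same for the moment, N m; "gripper_width": opening from 0.0 (shut) to 1.0 (fully open); "finger_force": force on a finger pad.
Only numpy, scipy, OpenCV 4.12 (cv2) and the standard library are available. Lean on these libraries where they do the work, as an engineer would, in place of code of your own. Each camera call takes 0.05 s, during which the arm holds its last target. There are 200 camera calls.

### The job

Four locker keys have been handed in: lay each of the two oval float tags lengthwise in the middle of the long rest of its own colour, and each of the two coil wristbands in the middle of the round rest of its own colour, flat between the lips. Leave the correction tape and the roll of tape, which lie among them, where they are.

Things in the scene. Friction and masses are not known exactly. Their poses are not given: they have to be found in the camera images.
- tag_red: dark red oval float tag with a bare metal locker key at one end, lying flat, 25 x 89 x 11 mm. Origin: middle of the whole 89 mm length, on the underside; +y runs along the length towards the metal key, z up. The solid float, 24 mm wide across x, 11 mm high, reaches from y = -44 to +10 mm: grip it across x at y = -17 mm. The metal key (y = +10 to +44 mm) is thin and cannot be gripped. About 25 g.
- tag_blue: dark blue oval float tag with a bare metal locker key at one end, lying flat, 25 x 89 x 11 mm. Origin: middle of the whole 89 mm length, on the underside; +y runs along the length towards the metal key, z up. The solid float, 24 mm wide across x, 11 mm high, reaches from y = -44 to +10 mm: grip it across x at y = -17 mm. The metal key (y = +10 to +44 mm) is thin and cannot be gripped. About 25 g.
- coil_red: red coiled plastic wristband, a flat ring 62 mm in outer diameter and 14 mm high, lying flat. Origin: its centre, on the underside; z up. Rigid; grip it right across its 62 mm in any direction (the middle is not open to fingers). About 20 g.
- coil_teal: teal (blue-green) coiled plastic wristband, a flat ring 62 mm in outer diameter and 14 mm high, lying flat. Origin: its centre, on the underside; z up. Rigid; grip it right across its 62 mm in any direction (the middle is not open to fingers). About 20 g.
- long_rest_red: red long key rest, fixed to the desk: an oblong plate 124 x 50 mm (x by y), its flat top 6 mm above the desk with a dark felt strip, and an end lip 7 mm thick, 12 mm above the desk, across each end (110 mm free between them). Open along both long sides. Origin: its middle, at desk level; x along its length, z up.
- long_rest_blue: blue long key rest, fixed to the desk: an oblong plate 124 x 50 mm (x by y), its flat top 6 mm above the desk with a dark felt strip, and an end lip 7 mm thick, 12 mm above the desk, across each end (110 mm free between them). Open along both long sides. Origin: its middle, at desk level; x along its length, z up.
- round_rest_red: red round key rest, fixed to the desk: a disc 92 mm in diameter, its flat top 6 mm above the desk with a dark felt spot, and two curved lips, 12 mm above the desk, at its +x and -x sides, each spanning about 35 degrees either side of the x axis (80 mm free between them). Open on its +y and -y sides, where fingers can pass. Origin: its middle, at desk level; z up.
- round_rest_teal: teal (blue-green) round key rest, fixed to the desk: a disc 92 mm in diameter, its flat top 6 mm above the desk with a dark felt spot, and two curved lips, 12 mm above the desk, at its +x and -x sides, each spanning about 35 degrees either side of the x axis (80 mm free between them). Open on its +y and -y sides, where fingers can pass. Origin: its middle, at desk level; z up.
- correction_tape: light blue correction tape, a rounded bar 22 x 58 x 16 mm (x, y, z), loose, not a key: leave it alone. Origin: its middle, on the underside.
- tape_roll: white roll of tape lying flat, 64 mm in diameter, 18 mm high, loose, not a key: leave it alone. Origin: its middle, on the underside.
Mind the look-alikes: they are no part of the job. What is shaped like the coil_red but purple is not meant.

How it is judged:
By the outcome, as a careful person would: the job done as asked, in the order asked, and still so for the second after the job is handed in, with the robot touching nothing.
It also fails if it takes over 106 s, if anything falls off the work surface, if the arm or the gripper's body presses on something with over 40 N, if the wrist force passes 120 N, or if a joint passes its speed limit or range.

## Working session

There is one attempt and no reset: what is moved stays moved. The work goes in short steps, Python scripts to look and compute and a tool call to move; the robot and the scene stay as the last step left them, time stands still between calls to the robot, and variables do not carry over. Pictures are saved under pics/ and viewed, at most 14 in all, crops included, and the job is handed in when it is done.

Besides the shell and the picture viewer there is one more tool, called after "Emit:" as name(argument=value, ...) on one line, values as JSON. carry_out: Moves the arm, as the interface text tells. Its arguments: {"type":"object","properties":{"motion":{"type":"array","items":{"type":"number"}}},"required":["motion"]}

```bash
mkdir -p pics; ls; python3 - <<'E'
from plant import *
import cv2,numpy as np
s=observe();print({k:np.round(v,3) for k,v in s.items()})
for n in("top","side"):
    d=get_image(n);np.savez(f"{n}0.npz",**d);cv2.imwrite(f"pics/{n}0.png",d["frame"][:,:,::-1]);print(d["intrinsics"],np.round(d["world_to_cam"],3))
E
```

```text
pics
{'clock': np.float64(0.0), 'joints': array([ 1.16 ,  0.469, -0.049,  1.534,  0.024,  1.141, -0.082]), 'joint_velocities': array([-0.001, -0.   , -0.001, -0.001,  0.   , -0.   , -0.001]), 'joint_torque': array([-0.0000e+00, -5.0797e+01, -8.1000e-02, -2.3615e+01, -6.2000e-02,
        3.8000e-02,  0.0000e+00]), 'position': array([ 0.251, -0.626,  0.2  ]), 'orientation': array([ 0.982,  0.19 , -0.   , -0.001]), 'contact_force': array([ 0.238, -0.431,  0.62 ]), 'moment': array([-0.021,  0.068,  0.001]), 'finger_force': np.float64(0.0), 'gripper_width': np.float64(0.997)}
[[430.11452728   0.         275.26970753]
 [  0.         430.11452728 204.2667103 ]
 [  0.           0.           1.        ]] [[-0.01  -1.     0.012 -0.013]
 [-0.987  0.008 -0.161  0.61 ]
 [ 0.161 -0.013 -0.987  0.856]
 [ 0.     0.     0.     1.   ]]
[[470.95798727   0.         277.36037143]
 [  0.         470.95798727 215.6172551 ]
 [  0.           0.           1.        ]] [[ 0.753 -0.658  0.    -0.475]
 [-0.546 -0.625 -0.557  0.37 ]
 [ 0.367  0.42  -0.83   0.94 ]
 [ 0.     0.     0.     1.   ]]
```

View pics/top0.png

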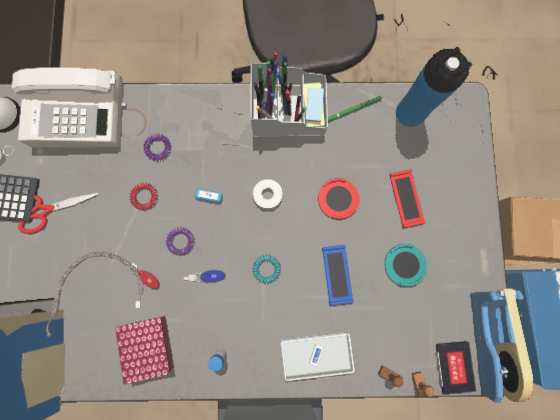

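View pics/side0.png

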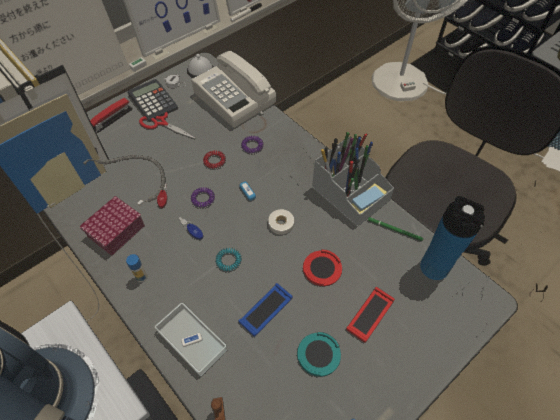

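Top view: red coil (144,197), teal coil (266,269). The purple rings at (157,147) and (180,241) are decoys. Red tag is at (148,280) with its key towards (135,267), and blue tag at (212,276) with its key towards (190,278). Rests: red round (339,199), red long (407,198), blue long (338,275), teal round (406,265). Other things that could be confused: red scissors handle (35,212), bottle cap (217,362), correction tape (208,196), tape roll (267,194).

```bash
cat > h.py <<'E'
import cv2,numpy as np
def load(n,k=0):
    return dict(np.load(f"{n}{k}.npz"))
def ray(d,uv,z):
    uv=np.atleast_2d(uv).astype(float)
    K=d["intrinsics"];W=d["world_to_cam"];R=W[:3,:3];c=-R.T@W[:3,3]
    r=(np.c_[uv,np.ones(len(uv))]@np.linalg.inv(K).T)@R
    return (c+r*((z-c[2])/r[:,2])[:,None])
def proj(d,p):
    W=d["world_to_cam"];q=W[:3,:3]@np.asarray(p,float)+W[:3,3];q=d["intrinsics"]@q;return q[:2]/q[2]
# name: hue ranges, sat min, val min, top height used
COL=dict(red=[(0,8),(172,180)],blue=[(110,128)],teal=[(82,98)])
def mask(d,col,smin=110,vmin=40):
    h=cv2.cvtColor(d["frame"],cv2.COLOR_RGB2HSV);m=np.zeros(h.shape[:2],np.uint8)
    for a,b in COL[col]: m|=cv2.inRange(h,(a,smin,vmin),(b,255,255))
    return m
def blob(d,col,uv,r,**k):
    m=mask(d,col,**k);w=np.zeros_like(m);cv2.circle(w,(int(uv[0]),int(uv[1])),r,255,-1)
    m=m&w;return np.argwhere(m)[:,::-1]
def rect(d,pts,z):
    P=ray(d,pts,z)[:,:2]*1000
    (c,s,a)=cv2.minAreaRect(P.astype(np.float32))
    if s[0]<s[1]: s=s[::-1];a+=90
    return np.r_[c,s,a]   # centre mm, long, short, long axis angle deg
E
python3 - <<'E'
from h import *
np.set_printoptions(precision=1,suppress=True)
T=load("top");S=load("side")
L=[("coil_red","red",(144,197),22,.007),("coil_teal","teal",(266,269),22,.007),("tag_red","red",(148,280),17,.006),("tag_blue","blue",(212,276),20,.006),
("round_red","red",(339,199),28,.009),("round_teal","teal",(406,265),28,.009),("long_red","red",(407,198),36,.007),("long_blue","blue",(338,275),36,.007)]
for n,c,uv,r,z in L:
    p=blob(T,c,uv,r);p3=ray(T,p.mean(0),z)[0]
    su=proj(S,p3);q=blob(S,c,su,int(r*1.0)+4)
    print(n,len(p),rect(T,p,z),"mean",ray(T,p.mean(0),z)[0,:2]*1000,"| side",su,len(q),rect(S,q,z) if len(q) else "")
f=T["frame"][:,:,::-1]
a=cv2.resize(f[225:320,110:290],None,fx=4,fy=4,interpolation=cv2.INTER_CUBIC);cv2.imwrite("pics/c1.png",a)
f=S["frame"][:,:,::-1];a=cv2.resize(f[140:280,110:270],None,fx=4,fy=4,interpolation=cv2.INTER_CUBIC);cv2.imwrite("pics/c2.png",a)
E
```

```text
coil_red 301 [637.8 272.6  58.7  57.   78.1] mean [636.8 273.4] | side [212.8 159.4] 189 [640.4 272.9  58.3  54.6  52.5]
coil_teal 230 [478.1   1.1  55.4  53.9 179.4] mean [477.    1.9] | side [227.6 259.7] 164 [478.3   2.3  54.5  53.4  19.7]
tag_red 215 [457.4 254.9  52.3  23.4  46.1] mean [457.3 254.6] | side [161.1 199. ] 130 [459.1 255.6  54.8  23.   56.3]
tag_blue 186 [462.2 118.2  51.3  21.2  89.4] mean [462.7 117.5] | side [194. 232.] 132 [465.3 120.1  52.4  23.2  92. ]
round_red 819 [ 629.2 -158.6   89.6   88.8  133.9] mean [ 628.7 -158.4] | side [321.3 267.2] 721 [ 631.2 -158.5   94.5   88.8   47.1]
round_teal 787 [ 482.7 -298.1   88.4   86.8  177. ] mean [ 481.6 -297.8] | side [317.2 353.3] 836 [ 484.  -300.5   88.3   88.    48.8]
long_red 654 [ 629.1 -311.2  124.3   52.4   11.4] mean [ 627.7 -310. ] | side [369.  314.2] 657 [ 631.4 -310.6  127.6   49.9   11.2]
long_blue 624 [ 462.5 -150.7  123.4   49.1    5.9] mean [ 460.9 -150.6] | side [264.2 309.8] 526 [ 465.5 -150.4  124.7   49.7    6.6]
```

View pics/c1.png

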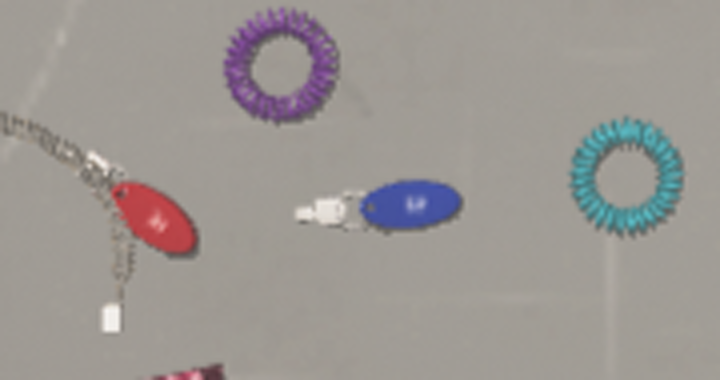

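View pics/c2.png

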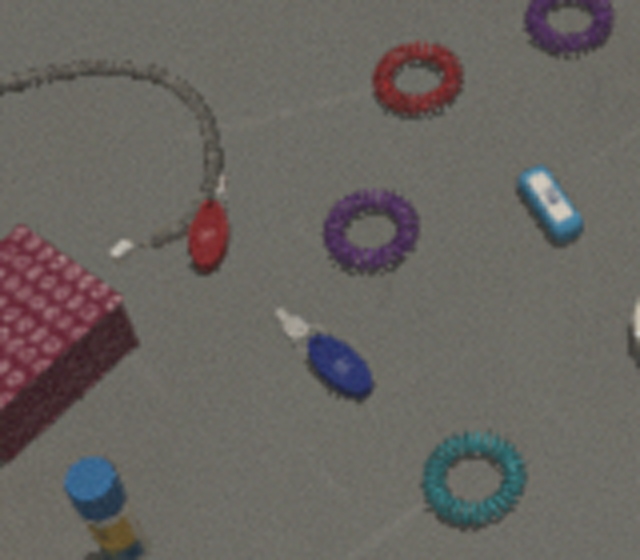

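Crops: the red float at crop1 (157,220) has its key up-left, with a bead chain crossing it at (100,165). The blue tag has a clear key at (320,210). The teal ring is at (627,175), and the purple ring at (281,66) is not wanted. Next I'll check how the chain lies on the red key.

```bash
python3 - <<'E'
from h import *
np.set_printoptions(precision=0,suppress=True,linewidth=220)
out=[]
for n,(r0,r1,c0,c1) in dict(top=(250,310,115,175),side=(165,225,125,185)).items():
    d=load(n);h=cv2.resize(d["frame"][r0:r1,c0:c1,::-1],None,fx=6.6,fy=6.6,interpolation=cv2.INTER_LANCZOS4);out.append(h)
cv2.imwrite("pics/c3.png",np.hstack(out))
d=load("top");K=d["intrinsics"];W=d["world_to_cam"]
v,u=np.mgrid[255:306,118:162];z=d["depth"][255:306,118:162]
c=np.stack([(u-K[0,2])/K[0,0]*z,(v-K[1,2])/K[1,1]*z,z],-1)
p=(c-W[:3,3])@W[:3,:3]
print((p[::2,::2,2]*1000))
E
```

```text
[[  1.   1.   1.  -1.   1.   5.  -1.  -0.   1.   6.  -1.  -0.  -1.   2.   2.  -0.   0.  -1.   1.  -1.   1.  -1.]
 [ 10.   9.   3.  -1.  -0.   0.   0.   3.   3.   5.   0.   4.   0.   2.   7.   3.  -0.   2.   0.   3.   2.   1.]
 [  9.  10.  12.  10.   0.  -2.   2.   1.  -0.  -0.   3.   1.   4.   4.   1.   1.   1.   1.   3.   3.   1.  -1.]
 [  2.  12.  14.  10.   9.   6.   4.   1.   3.   2.   1.   3.   4.   1. 943.  -1.   4.   2.   0.   2.   3.  -0.]
 [  0.   7.   8.  10.   9.  13.  10.   3.   3.   1.   1.  -0.   2.   1.   2.   2.   5.   1.   0.   1.   0.   4.]
 [  3.   2.   1.   2.   5.  11.   8.   9.   4.   3.   1.   4.   3.   3.  -1.   4.   2.   2.   1.   1.   1.   0.]
 [  2.   0.  -1.  -2.   3.  12.  12.  11.   7.   5.   2.   8.   1.   3.   2.   2.   3.   0.   2.  -0.   2.  -1.]
 [  4.   1.   1.   1.   1.  -1.  -2.   9.  11.  13.   3.   1.  -3.   3.   1.   0.   2.   1.   1.   1.   2.   1.]
 [ -2.   3.   2.   2.   1.   1.   4.  10.  14.  13.   5.  14.  12.  11.   7.   1.   2.   4.   2.   3.   1.   4.]
 [  2.   3.   1.   2.  -0.  -0.   4.   6.  11.   6.  12.   4.  14.  15.  12.  10.  
[... 1138 characters left out ...]
   4.   2.   1.   4.]
 [  1.   1.   0.   1.   2.   1.   6.   0.  -2.  -0.   1.  18.   3.   2.  -1.   0.   6.   1.   3.   1.  -2.   3.]
 [  1.   0.  -1.  -0.   1.   2.   4.   3.   5.   5.   1.  19.   1.   2.   0.   3.   2.  -3.   3.   3.   0.   2.]
 [ -3.  -1.   4.   3.   1.  -1.   1.   4.   4.   2.   2.  19.   1.   1.   2.  -0.   1.  -1.  -0.  -1.  -0.   2.]
 [  2.   0.   2.  -2.   5.   3.   0.   4.   3.   2.  23.  21.   3.   2.   4.   2.  -1.   3.  -0.  -0.   3.   0.]
 [  3.   1.   1.   0.   2.   3.  -0.   2.   0.  22.  27.  25.   2.   1.   0.   4.   0.   4.   2.   2.   1.  -1.]
 [  5.   4.   4.   2.   1.   3.   3.   2.   0.  23.  24.  25.   1.   2.   1.   0.   3.   4.   1.   1.   2.   0.]]
```

View pics/c3.png

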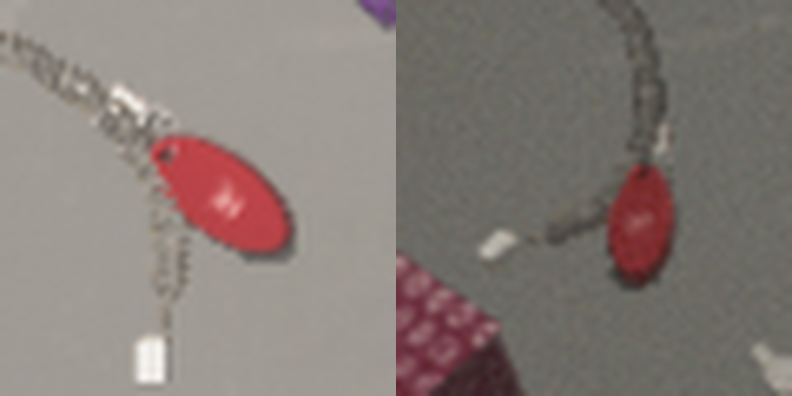

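```bash
cat >> h.py <<'E'
def heights(d):
    K=d["intrinsics"];W=d["world_to_cam"];z=d["depth"];v,u=np.mgrid[:z.shape[0],:z.shape[1]]
    c=np.stack([(u-K[0,2])/K[0,0]*z,(v-K[1,2])/K[1,1]*z,z],-1)
    return (c-W[:3,3])@W[:3,:3]
def pca(d,pts,z):
    P=ray(d,pts,z)[:,:2]*1000;c=P.mean(0);w,V=np.linalg.eigh(np.cov((P-c).T));a=V[:,1]
    return c,np.degrees(np.arctan2(a[1],a[0]))%180,np.sqrt(w)*4
E
python3 - <<'E'
from h import *
np.set_printoptions(precision=1,suppress=True,linewidth=200)
T=load("top");S=load("side")
for n,c,uv,su in(("tag_red","red",(148,280),(162,199)),("tag_blue","blue",(212,276),(195,231))):
    print(n,pca(T,blob(T,c,uv,19),.008),pca(S,blob(S,c,su,20),.008))
    c,a,_=pca(T,blob(T,"red",(148,280),19),.008) if n=="tag_red" else (c,a,0)
    if n=="tag_red": C,A=c,np.radians(a)
H=heights(T)*1000
rm=cv2.dilate(mask(T,"red"),np.ones((3,3)))
R=np.array([[np.cos(A),np.sin(A)],[-np.sin(A),np.cos(A)]])
q=(H[...,:2]-C)@R.T
# chain pixels by grey-level darker/brown vs desk and by height, in tag frame: along(+key), perp(left of key dir)
hm=cv2.medianBlur(H[...,2].astype(np.float32),3)
for lo in range(-40,60,5):
    s=(q[...,0]>=lo)&(q[...,0]<lo+5)&(abs(q[...,1])<60)&(hm>6)&(rm==0)
    print(lo,np.sort(q[...,1][s])[[0,len(q[...,1][s])//2,-1]] if s.any() else "-", int(s.sum()))
b=(H[...,0]<440)&(H[...,0]>250)&(H[...,1]>190)&(H[...,1]<360)&(hm>30)&(hm<200)
print("box",H[b].min(0),H[b].max(0),np.percentile(hm[b],95))
# lips of round rests
for n,c,uv in(("rr","red",(339,199)),("rt","teal",(406,265))):
  for nm,D in(("top",T),("side",S)):
    G=heights(D)*1000;ctr={"rr":(630,-158.5),"rt":(483,-299)}[n]
    dx=G[...,:2]-ctr;r=np.hypot(dx[...,0],dx[...,1]);th=np.degrees(np.arctan2(dx[...,1],dx[...,0]))%360
    s=(r>39)&(r<46)
    print(n,nm,[round(float(np.median(G[...,2][s&(abs((th-t+180)%360-180)<9)])),1) for t in range(0,360,15)])
f=T["frame"][:,:,::-1];a=f[160:310,305:435]
g=S["frame"][:,:,::-1][245:385,235:400]
cv2.imwrite("pics/c4.png",np.hstack([cv2.resize(a,(400,460),interpolation=cv2.INTER_CUBIC),cv2.resize(g,(400,460),interpolation=cv2.INTER_CUBIC)]))
E
```

```text
tag_red (array([457.4, 254. ]), np.float64(52.878321335448405), array([24.4, 53.5])) (array([458.7, 253.9]), np.float64(53.89112345968448), array([24.5, 56.4]))
tag_blue (array([462.7, 117.2]), np.float64(94.67280365010974), array([24.5, 53.2])) (array([464.9, 118.5]), np.float64(92.22771019282783), array([24.6, 55.5]))
-40 - 0
-35 - 0
-30 [49.8 49.8 49.8] 1
-25 [45.2 50.6 55. ] 13
-20 [42.9 47.3 54.8] 15
-15 [33.7 40.2 50.8] 13
-10 [24.1 31.9 47.9] 16
-5 [17.9 25.7 38.5] 22
0 [16.  20.3 26.4] 11
5 [13.9 17.1 21.7] 9
10 [12.9 15.5 26.1] 7
15 [10.5 11.8 18.5] 5
20 [ 7.7 10.3 15.2] 6
25 [ 3.4  6.9 10.1] 6
30 [-1.8  3.9  9.7] 11
35 [-3.2  1.9  7.7] 13
40 [-3.4  0.3  4.7] 9
45 [-2.6  1.1  5.3] 13
50 [-3.5  0.7  4.8] 12
55 [-3.6  1.4  5.8] 10
box [254.3 193.6   1.2] [380.3 304.8  57.2] 53.18623
rr top [12.8, 12.7, 13.0, 9.8, 7.9, 7.3, 6.9, 7.3, 7.1, 7.3, 7.2, 12.3, 13.1, 12.1, 12.2, 11.2, 7.8, 7.7, 7.4, 6.8, 8.3, 7.4, 8.5, 13.3]
rr side [11.5, 10.8, 9.6, 9.2, 7.4, 7.1, 7.5, 6.1, 6.5, 6.1, 5.2, 7.8, 9.0, 8.4, 9.7, 7.6, 5.1, 6.4, 5.6, 6.5, 6.8, 6.8, 6.9, 11.0]
rt top [13.3, 13.0, 10.9, 10.2, 6.2, 6.1, 6.8, 6.3, 7.2, 7.3, 7.2, 11.9, 11.7, 12.6, 11.7, 10.2, 7.9, 7.3, 7.9, 7.6, 8.3, 6.8, 8.6, 13.0]
rt side [10.7, 11.0, 11.8, 9.5, 6.8, 5.8, 5.9, 6.0, 6.5, 5.9, 6.1, 10.1, 10.2, 10.5, 8.4, 10.3, 6.2, 5.8, 5.1, 6.1, 7.0, 6.5, 6.3, 9.5]
```

View pics/c4.png

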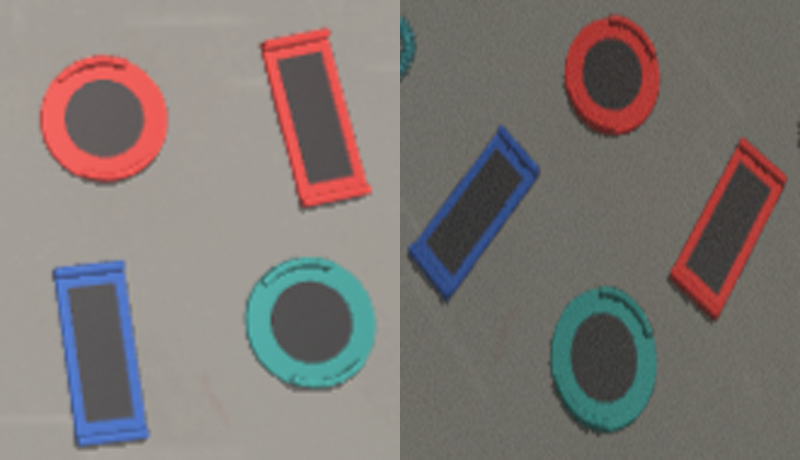

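Lips of both round rests centre on about +12° and 192°. The chain lies along the red key, so I'll slide that tag out later. The blue tag comes first.

```bash
cat > plan.py <<'E'
import sys,numpy as np
from plant import *
from scipy.spatial.transform import Rotation as R
def plan(x,y,z,h,s=None):
    """target TCP mm, heading of tool y (deg, mod 180): turn, then dx dy dz in turned tool frame"""
    s=s or observe();p=np.array(s["position"])*1000;M=R.from_quat(s["orientation"]).as_matrix()
    c=np.degrees(np.arctan2(M[1,1],M[0,1]))
    t=(c-h+90)%180-90
    M2=M@R.from_euler("z",t,degrees=True).as_matrix()
    d0=M.T@(np.array([x,y,z])-p);d=M2.T@(np.array([x,y,z])-p)
    print("t %.2f z %.0f pos %s head %.1f turn %.1f | now-frame %s | after-turn %s | j7 %.2f w %.3f F %s ff %.1f"%(s["clock"],z,p.round(1),c,t,d0.round(1),d.round(1),s["joints"][6],s["gripper_width"],np.round(s["contact_force"],1),s["finger_force"]))
if __name__=="__main__": plan(*map(float,sys.argv[1:5]))
E
python3 plan.py 463.8 117.8 200 3.5; python3 plan.py 463.8 117.8 200 -68
```

```text
t 0.10 z 200 pos [ 251.3 -625.9  200.2] head -68.1 turn -71.6 | now-frame [ 474.3 -610.9    1.2] | after-turn [729.3 257.5   1.2] | j7 -0.08 w 1.001 F [-1.1 -1.3 -0.4] ff 0.0
t 0.10 z 200 pos [ 251.3 -625.9  200.2] head -68.1 turn -0.1 | now-frame [ 474.3 -610.9    1.2] | after-turn [ 475.6 -609.9    1.2] | j7 -0.08 w 1.001 F [-1.1 -1.3 -0.4] ff 0.0
```

Emit:
carry_out(motion=[60,29.6,-38.2,0,0,60,29.6,-38.2,0,0,60,29.6,-38.2,0,0,60,29.6,-38.2,0,0,60,29.6,-38.2,0,0])

```text
clock: 0.6
position: [0.3178, -0.3918, 0.2008]
orientation: [0.982, 0.19, -0.0, -0.0]
contact_force: [1.8, 0.3, 0.4]
gripper_width: 0.709
finger_force: 0.0
```

Emit:
carry_out(motion=[60,29.6,-38.2,0,0,60,29.6,-38.2,0,0,60,29.6,-38.2,0,0,60,29.6,-38.2,0,0,60,29.6,-38.2,0,0])

```text
clock: 1.1
position: [0.3838, -0.1597, 0.2011]
orientation: [0.982, 0.19, -0.0, 0.0]
contact_force: [1.3, -0.3, -0.1]
gripper_width: 0.693
finger_force: 0.0
```

Emit:
carry_out(motion=[60,29.6,-38.2,0,0,60,29.6,-38.2,0,0,60,29.6,-38.2,0,0,60,29.6,-38.2,0,0,60,29.6,-38.2,0,0])

```text
clock: 1.6
position: [0.45, 0.0724, 0.2011]
orientation: [0.982, 0.19, 0.0, 0.0]
contact_force: [1.9, -0.3, -0.4]
gripper_width: 0.693
finger_force: 0.0
```

Emit:
carry_out(motion=[40,0,0,0,-8,40,0,0,0,-8,40,0,0,0,-8,40,0,0,0,-8,40,0,0,0,-8])

```text
clock: 2.1
position: [0.4497, 0.0707, 0.2008]
orientation: [0.856, 0.517, -0.0, -0.0]
contact_force: [0.5, -0.0, 0.9]
gripper_width: 0.465
finger_force: 0.0
```

Emit:
carry_out(motion=[40,0,0,0,-8,40,0,0,0,-8,40,0,0,0,-8,40,0,0,0,-7.6,40,0,0,0,0])

```text
clock: 2.6
position: [0.4498, 0.0706, 0.2008]
orientation: [0.685, 0.728, -0.0, -0.0]
contact_force: [0.7, -0.8, -1.0]
gripper_width: 0.462
finger_force: 0.0
```

```bash
python3 plan.py 463.8 117.8 13 3.5
```

```text
t 2.60 z 13 pos [449.8  70.6 200.8] head 3.5 turn -0.0 | now-frame [ 46.2  17.  187.8] | after-turn [ 46.2  17.  187.8] | j7 -0.32 w 0.462 F [ 0.7 -0.8 -1. ] ff 0.0
```

Emit:
carry_out(motion=[40,23.1,8.5,0,0,40,23.1,8.5,0,0,40,0,0,45,0,40,0,0,45,0,40,0,0,45,0])

```text
clock: 3.1
position: [0.4645, 0.1179, 0.0648]
orientation: [0.687, 0.727, 0.0, 0.0]
contact_force: [1.0, -0.8, 0.1]
gripper_width: 0.457
finger_force: 0.0
```

Emit:
carry_out(motion=[40,0,0,30,0,40,0,0,15,0,40,0,0,7.8,0,40,0,0,0,0,40,0,0,0,0])

```text
clock: 3.6
position: [0.4649, 0.1182, 0.0141]
orientation: [0.686, 0.728, 0.001, 0.0]
contact_force: [0.0, -0.6, 0.2]
gripper_width: 0.461
finger_force: 0.0
```

Emit:
carry_out(motion=[15,0,0,0,0,15,0,0,0,0,15,0,0,0,0,15,0,0,0,0,15,0,0,0,0])

```text
clock: 4.1
position: [0.4644, 0.1179, 0.0135]
orientation: [0.685, 0.728, 0.0, 0.0]
contact_force: [1.1, -1.1, -0.1]
gripper_width: 0.189
finger_force: 0.0
```

```bash
python3 plan.py 463.8 117.8 13 3.5
```

```text
t 4.10 z 13 pos [464.4 117.9  13.5] head 3.5 turn -0.0 | now-frame [-0.  -0.6  0.5] | after-turn [-0.  -0.6  0.5] | j7 -0.72 w 0.189 F [ 1.1 -1.1 -0.1] ff 0.0
```

```bash
cat > snap.py <<'E'
import sys
from plant import *
from h import *
def snap(k,crops):
    for n,(r0,r1,c0,c1) in crops.items():
        d=get_image(n);np.savez(f"{n}{k}.npz",**d)
    return [load(n,k) for n in crops]
def pic(name,ims):
    cv2.imwrite(f"pics/{name}.png",np.hstack([cv2.resize(i,(390,390),interpolation=cv2.INTER_CUBIC) for i in ims]))
E
python3 - <<'E'
from snap import *
C=dict(top=(220,320,150,250),side=(170,270,145,245))
D=snap(1,C);pic("g1",[d["frame"][c[0]:c[1],c[2]:c[3],::-1] for d,c in zip(D,C.values())])
E
```

```text
(no output)
```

View pics/g1.png

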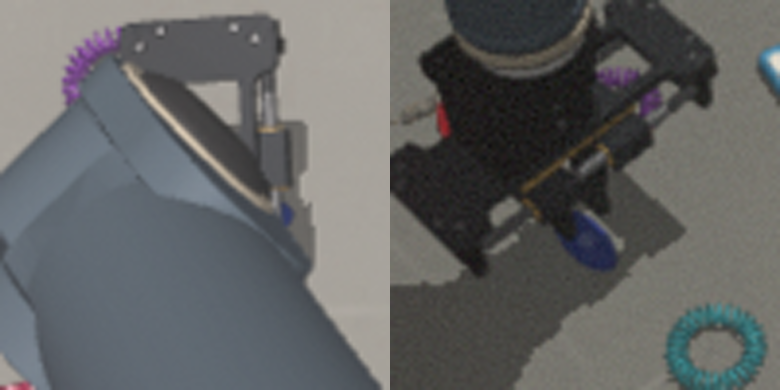

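```bash
python3 - <<'E'
from snap import *
import plan;plan.plan(463.8,117.8,13,3.5)
D=load("side",1);T=load("top",1)
for z in(2,11,20,30):
  print(z,[(proj(D,(x/1000,y/1000,z/1000))-[145,170])*3.9+[390,0] for x,y in((456,108),(456,127),(472,108),(472,127),(448,118),(480,118))])
print(pca(D,blob(D,"blue",(195,231),20),.008))
get_image("side")
import time
d=get_image("side");np.savez("side2.npz",**d)
c=d["frame"][195:255,165:225,::-1];cv2.imwrite("pics/g2.png",cv2.resize(c,(600,600),interpolation=cv2.INTER_CUBIC))
import plan;plan.plan(463.8,117.8,13,3.5)
E
```

```text
t 4.20 z 13 pos [464.3 117.9  13.4] head 3.5 turn -0.0 | now-frame [-0.  -0.5  0.4] | after-turn [-0.  -0.5  0.4] | j7 -0.72 w 0.178 F [-0.4 -0.7  0.9] ff 0.0
2 [array([582.17115383, 260.75431708]), array([564.58172901, 241.36324945]), array([602.93881682, 246.45272517]), array([585.29590189, 227.25724322]), array([562.43427887, 257.66845085]), array([603.91422144, 229.27160648])]
11 [array([580.05439534, 253.23906209]), array([562.36548536, 233.77419111]), array([600.96787743, 238.8828749 ]), array([583.22463218, 219.61560267]), array([560.19102672, 250.14133054]), array([601.96173558, 221.63742239])]
20 [array([577.90979178, 245.62494711]), array([560.12029111, 226.08599755]), array([598.97114443, 231.21395832]), array([581.12644378, 211.87464958]), array([557.91829824, 242.51530393]), array([599.98385618, 213.90395003])]
30 [array([575.49356796, 237.0464824 ]), array([557.59098143, 217.42491068]), array([596.72168009, 222.57436835]), array([578.7629091 , 203.15474101]), array([555.35776157, 233.92355129]), array([597.75582294, 205.19238069])]
(array([465.54331803, 111.3790486 ]), np.float64(77.06341620817032), array([25.17933962, 44.54330314]))
t 4.30 z 13 pos [464.2 117.9  13.3] head 3.5 turn -0.0 | now-frame [-0.1 -0.4  0.3] | after-turn [-0.1 -0.4  0.3] | j7 -0.72 w 0.174 F [-0.5  0.3 -0.3] ff 0.0
```

View pics/g2.png

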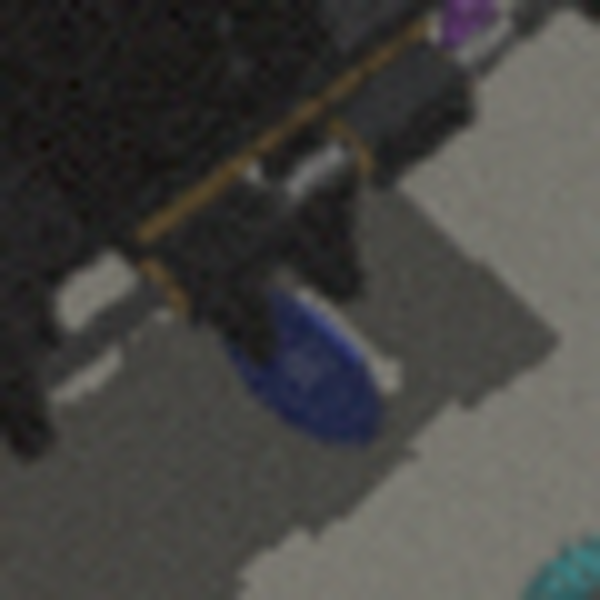

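The left fingertip covers the float at (255,355), and a pale strip runs along the float's right edge. The tips appear to be about 17 mm up, so I'll open, rise and look.

Emit:
carry_out(motion=[45,0,0,0,0,45,0,0,0,0,45,0,0,0,0,45,0,0,0,0,45,0,0,-20,0])

```text
clock: 4.8
position: [0.4624, 0.1172, 0.0319]
orientation: [0.685, 0.728, -0.002, -0.001]
contact_force: [0.0, -0.1, -0.9]
gripper_width: 0.493
finger_force: 0.0
```

Emit:
carry_out(motion=[45,-40,0,-40,0,45,-40,0,-40,0,45,-40,0,-40,0,45,-30,0,0,0,45,0,0,0,0])

```text
clock: 5.3
position: [0.4732, -0.023, 0.1402]
orientation: [0.688, 0.725, -0.0, 0.002]
contact_force: [-0.4, 0.5, -0.3]
gripper_width: 0.515
finger_force: 0.0
```

```bash
python3 - <<'E'
from snap import *
C=dict(top=(240,310,170,240),side=(195,265,160,230))
D=snap(2,C);pic("g3",[d["frame"][c[0]:c[1],c[2]:c[3],::-1] for d,c in zip(D,C.values())])
for d,uv in zip(D,((212,276),(195,231))): print(pca(d,blob(d,"blue",uv,24),.008))
import plan;plan.plan(463.8,117.8,13,3.5)
E
```

```text
(array([462.6869501, 117.2291011]), np.float64(95.15032791419554), array([24.7261554 , 53.07181472]))
(array([nan, nan]), np.float64(nan), array([nan, nan]))
t 5.40 z 13 pos [472.2 -18.3 139.3] head 3.4 turn -0.1 | now-frame [136.4  -0.3 126.3] | after-turn [136.4  -0.  126.3] | j7 -0.23 w 0.515 F [-0.5  0.7 -0.5] ff 0.0h.py:30: RuntimeWarning: Mean of empty slice.
  P=ray(d,pts,z)[:,:2]*1000;c=P.mean(0);w,V=np.linalg.eigh(np.cov((P-c).T));a=V[:,1]
  ret = um.true_divide(
  avg = a.mean(axis, **keepdims_kw)
h.py:30: RuntimeWarning: Degrees of freedom <= 0 for slice
  P=ray(d,pts,z)[:,:2]*1000;c=P.mean(0);w,V=np.linalg.eigh(np.cov((P-c).T));a=V[:,1]
  c *= np.true_divide(1, fact)
  c *= np.true_divide(1, fact)
```

View pics/g3.png

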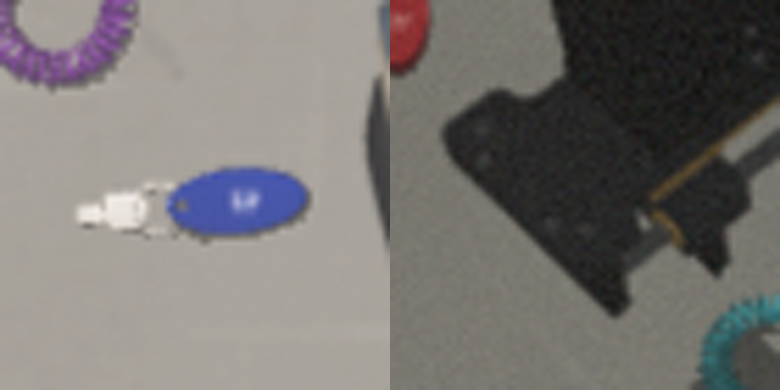

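Tag unmoved, so the fingers did close above it. I'll go back and step lower while watching the force.

Emit:
carry_out(motion=[40,45,0,0,0,40,45,0,0,0,40,46.4,0,40,0,40,0,0,45,0,40,0,0,30,0])

```text
clock: 5.9
position: [0.4624, 0.1129, 0.0294]
orientation: [0.683, 0.73, -0.001, -0.001]
contact_force: [-0.4, -0.5, -0.2]
gripper_width: 0.457
finger_force: 0.0
```

Emit:
carry_out(motion=[40,0,0,12,0,40,0,0,3,0,40,0,0,2,0,40,0,0,0,0,40,0,0,0,0])

```text
clock: 6.4
position: [0.4658, 0.1098, 0.0159]
orientation: [0.686, 0.728, 0.001, 0.001]
contact_force: [0.2, -0.1, -0.0]
gripper_width: 0.458
finger_force: 0.0
```

```bash
python3 plan.py 463.8 117.8 13 3.5
```

```text
t 6.40 z 13 pos [465.8 109.8  15.9] head 3.4 turn -0.1 | now-frame [ 8.1 -1.5  2.9] | after-turn [ 8.1 -1.5  2.9] | j7 -0.72 w 0.458 F [ 0.2 -0.1 -0. ] ff 0.0
```

Emit:
carry_out(motion=[40,8.1,-1.5,0,0,40,0,0,3,0,40,0,0,2,0,40,0,0,0,0,40,0,0,0,0])

```text
clock: 6.9
position: [0.4627, 0.1176, 0.0096]
orientation: [0.685, 0.728, -0.0, -0.0]
contact_force: [0.4, -0.3, -0.0]
gripper_width: 0.464
finger_force: 0.0
```

Emit:
carry_out(motion=[40,0,0,2,0,40,0,0,0,0,40,0,0,0,0])

```text
clock: 7.2
position: [0.4627, 0.1177, 0.0077]
orientation: [0.685, 0.728, -0.0, -0.0]
contact_force: [0.6, -0.0, 0.5]
gripper_width: 0.46
finger_force: 0.0
```

Emit:
carry_out(motion=[40,0,0,2,0,40,0,0,0,0,40,0,0,0,0])

```text
clock: 7.5
position: [0.4627, 0.1177, 0.0057]
orientation: [0.685, 0.728, -0.0, -0.0]
contact_force: [-0.8, 0.5, -0.2]
gripper_width: 0.456
finger_force: 0.0
```

```bash
python3 - <<'E'
import plan;plan.plan(463.8,117.8,13,3.5)
from snap import *
C=dict(side=(195,255,165,225));D=snap(3,C)
cv2.imwrite("pics/g4.png",cv2.resize(D[0]["frame"][195:255,165:225,::-1],(600,600),interpolation=cv2.INTER_CUBIC))
E
```

```text
t 7.50 z 13 pos [462.7 117.7   5.7] head 3.5 turn -0.0 | now-frame [ 0.   1.1 -7.3] | after-turn [ 0.   1.1 -7.3] | j7 -0.75 w 0.456 F [-0.8  0.5 -0.2] ff 0.0
```

View pics/g4.png

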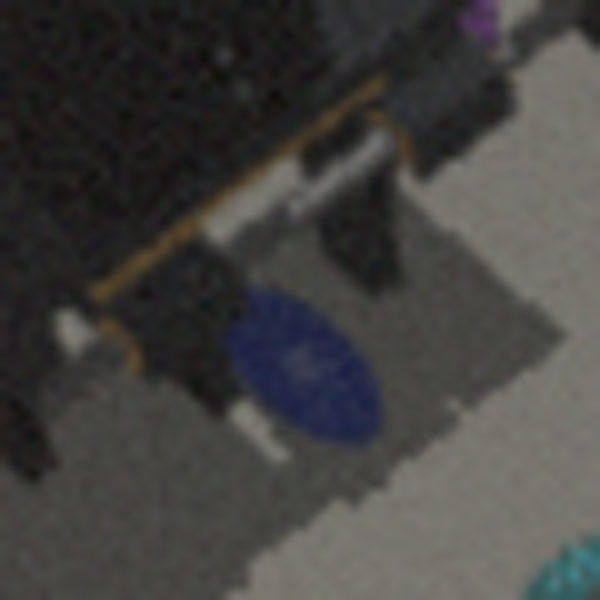

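Emit:
carry_out(motion=[40,0,1.1,2,0,40,0,0,2,0,40,0,0,0,0,40,0,0,0,0])

```text
clock: 7.95
position: [0.4638, 0.1178, 0.0017]
orientation: [0.685, 0.728, -0.0, -0.0]
contact_force: [0.4, -0.2, 1.2]
gripper_width: 0.458
finger_force: 0.0
```

Emit:
carry_out(motion=[40,0,0,2,0,40,0,0,0,0,40,0,0,0,0])

```text
clock: 8.25
position: [0.4638, 0.1178, -0.0003]
orientation: [0.685, 0.728, -0.0, 0.0]
contact_force: [0.3, -0.1, 1.4]
gripper_width: 0.46
finger_force: 0.0
```

Emit:
carry_out(motion=[20,0,0,0,0,20,0,0,0,0,20,0,0,0,0,20,0,0,0,0,20,0,0,0,0])

```text
clock: 8.75
position: [0.4639, 0.1178, -0.0002]
orientation: [0.685, 0.728, 0.0, 0.0]
contact_force: [0.1, 0.1, -0.4]
gripper_width: 0.237
finger_force: 0.0
```

```bash
python3 - <<'E'
from h import *
from plant import *
np.set_printoptions(precision=1,suppress=True,linewidth=200)
for d,p in((load("side",3),(462.7,117.7,5.7)),(load("side",2),(472.2,-18.3,139.3)),(get_image("side"),(463.9,117.8,-.2))):
    H=heights(d)*1000;dark=d["frame"].max(2)<60
    s=dark&(np.hypot(H[...,0]-p[0],H[...,1]-p[1])<50)
    z=H[...,2][s];o=np.argsort(z)
    z3=H[s][o];print(p,s.sum(),z3[:200:14])
E
```

```text
(462.7, 117.7, 5.7) 2260 [[440.9 140.   -3. ]
 [454.6 133.7  13.3]
 [488.9 110.2  32.7]
 [487.2 110.7  38.3]
 [492.9 109.5  42.7]
 [487.8 109.4  47.8]
 [484.3 119.6  52.7]
 [485.9 108.2  59.8]
 [482.6 121.5  69.2]
 [488.7 123.8  77.5]
 [489.2 102.6 104. ]
 [461.4  86.  109. ]
 [468.8  84.  112. ]
 [486.2  84.6 114.4]
 [506.1 134.3 118.3]]
(472.2, -18.3, 139.3) 2805 [[495.9 -14.4 161.9]
 [495.8 -25.2 167.1]
 [495.7 -25.8 171.6]
 [441.8 -33.3 176.5]
 [497.3 -28.2 180.4]
 [442.1 -34.5 185.4]
 [497.4 -26.3 192.9]
 [495.6 -29.5 202. ]
 [501.  -20.7 211.9]
 [500.6 -29.6 229. ]
 [501.5 -39.2 242. ]
 [451.3 -51.8 247.6]
 [454.7 -53.9 250. ]
 [510.5 -22.8 252.8]
 [512.8 -44.6 253.9]]
(463.9, 117.8, -0.2) 2282 [[480.5 144.9  -3.5]
 [460.6 121.1  13. ]
 [480.8 109.3  24.2]
 [449.5 105.2  30.3]
 [475.5 115.7  35.5]
 [477.6 109.1  41.1]
 [483.  107.2  46.5]
 [483.9 106.5  55. ]
 [482.8 106.9  64.3]
 [478.4 122.9  71.7]
 [481.9  82.6  96.7]
 [437.9  78.  101. ]
 [488.1  82.1 103.4]
 [482.2  81.  106.2]
 [458.1  89.1 108.7]]
```

Depth shows the fingertips and gripper body both sit about 30 mm higher than the reported TCP implies. I'll open and step down to contact.

Emit:
carry_out(motion=[40,0,0,0,0,40,0,0,0,0,40,0,0,0,0,40,0,0,0,0,40,0,0,6,0])

```text
clock: 9.3
position: [0.4645, 0.118, -0.0059]
orientation: [0.685, 0.728, 0.001, 0.0]
contact_force: [-0.2, -0.5, 1.3]
gripper_width: 0.447
finger_force: 0.0
```

Emit:
carry_out(motion=[40,0,0,3,0,40,0,0,3,0,40,0,0,0,0,40,0,0,0,0])

```text
clock: 9.7
position: [0.4638, 0.1179, -0.0124]
orientation: [0.685, 0.728, -0.0, -0.0]
contact_force: [0.0, 0.4, 0.5]
gripper_width: 0.456
finger_force: 0.0
```

Emit:
carry_out(motion=[40,0,0,2,0,40,0,0,0,0,40,0,0,0,0])

```text
clock: 10.0
position: [0.4639, 0.1178, -0.0142]
orientation: [0.685, 0.728, 0.0, 0.0]
contact_force: [0.1, 0.2, 0.1]
gripper_width: 0.457
finger_force: 0.0
```

Emit:
carry_out(motion=[40,0,0,2,0,40,0,0,0,0,40,0,0,0,0])

```text
clock: 10.3
position: [0.4638, 0.1178, -0.0163]
orientation: [0.685, 0.728, -0.0, 0.0]
contact_force: [-0.2, -0.4, -0.4]
gripper_width: 0.462
finger_force: 0.0
```

```bash
python3 - <<'E'
from h import *
from plant import *
import plan;plan.plan(463.8,117.8,13,3.5)
np.set_printoptions(precision=1,suppress=True,linewidth=200)
d=get_image("side");p=(463.9,117.8)
H=heights(d)*1000;dark=d["frame"].max(2)<60
s=dark&(np.hypot(H[...,0]-p[0],H[...,1]-p[1])<50)
z3=H[s][np.argsort(H[...,2][s])];print(z3[:100:10])
E
```

```text
t 10.30 z 13 pos [463.8 117.8 -16.3] head 3.5 turn -0.0 | now-frame [  0.   -0.  -29.3] | after-turn [  0.   -0.  -29.3] | j7 -0.79 w 0.462 F [-0.2 -0.4 -0.4] ff 0.0
[[486.7 123.7  -3.4]
 [490.2 109.9   4.7]
 [439.4 104.8   9.3]
 [436.5 112.2  12.6]
 [485.  117.1  15.3]
 [483.9 127.4  17.9]
 [435.9 108.7  22.3]
 [436.7 104.6  26.4]
 [486.  115.   30.2]
 [486.1 109.6  36.3]]
```

Emit:
carry_out(motion=[20,0,0,1,0,20,0,0,0,0,20,0,0,0,0,20,0,0,0,0,20,0,0,0,0])

```text
clock: 10.85
position: [0.4639, 0.1178, -0.0172]
orientation: [0.685, 0.728, -0.0, 0.0]
contact_force: [0.5, 0.1, -0.1]
gripper_width: 0.268
finger_force: 30.0
```

Emit:
carry_out(motion=[15,0,0,0,0,15,0,0,0,0,15,0,0,0,0,15,0,0,-5,0,15,0,0,-10,0])

```text
clock: 11.35
position: [0.4633, 0.1177, -0.0022]
orientation: [0.685, 0.728, -0.001, -0.0]
contact_force: [0.4, 0.1, -0.3]
gripper_width: 0.27
finger_force: 30.0
```

Emit:
carry_out(motion=[10,0,0,-40,0,10,0,0,-40,0,10,0,0,0,0,10,0,0,0,0])

```text
clock: 11.75
position: [0.4646, 0.1177, 0.0792]
orientation: [0.685, 0.728, 0.001, 0.001]
contact_force: [0.4, 0.1, -0.5]
gripper_width: 0.265
finger_force: 30.0
```

```bash
python3 plan.py 463.8 -150.5 90 -84
```

```text
t 11.75 z 90 pos [464.6 117.7  79.2] head 3.5 turn 87.5 | now-frame [-267.7  -16.9  -10.8] | after-turn [-28.8 266.7 -10.8] | j7 -0.64 w 0.265 F [ 0.4  0.1 -0.5] ff 30.0
```

Gripped (23 mm, 30 N). Turning, then on to the blue rest.

Emit:
carry_out(motion=[10,0,0,0,8,10,0,0,0,8,10,0,0,0,8,10,0,0,0,8,10,0,0,0,8])

```text
clock: 12.25
position: [0.4627, 0.1173, 0.0767]
orientation: [0.894, 0.447, -0.001, -0.0]
contact_force: [1.1, -0.9, -1.2]
gripper_width: 0.27
finger_force: 30.0
```

Emit:
carry_out(motion=[10,0,0,0,8,10,0,0,0,8,10,0,0,0,8,10,0,0,0,8,10,0,0,0,8])

```text
clock: 12.75
position: [0.4626, 0.1174, 0.0766]
orientation: [0.993, 0.115, -0.001, 0.0]
contact_force: [0.2, 0.0, -0.2]
gripper_width: 0.268
finger_force: 30.0
```

Emit:
carry_out(motion=[10,0,0,0,7.3,10,0,40,0,0,10,0,40,0,0,10,0,40,0,0,10,0,40,0,0])

```text
clock: 13.25
position: [0.4798, -0.0427, 0.0767]
orientation: [0.999, 0.054, -0.001, -0.0]
contact_force: [0.8, 0.5, -0.6]
gripper_width: 0.266
finger_force: 30.0
```

Emit:
carry_out(motion=[10,0,40,0,0,10,0,30,0,0,10,0,0,0,0,10,0,0,0,0])

```text
clock: 13.65
position: [0.4875, -0.111, 0.0768]
orientation: [0.999, 0.053, -0.001, -0.0]
contact_force: [0.2, 0.4, -0.6]
gripper_width: 0.266
finger_force: 30.0
```

```bash
python3 plan.py 447.1 -152.3 -8 -83.8
```

```text
t 13.65 z -8 pos [ 487.5 -111.    76.8] head -83.9 turn -0.1 | now-frame [-44.4  36.9  84.8] | after-turn [-44.4  36.8  84.8] | j7 -1.47 w 0.266 F [ 0.2  0.4 -0.6] ff 30.0
```

Emit:
carry_out(motion=[10,-22.2,18.4,0,0,10,-22.2,18.4,0,0,10,0,0,40,0,10,0,0,25,0,10,0,0,0,0])

```text
clock: 14.15
position: [0.4452, -0.1497, 0.01]
orientation: [0.998, 0.055, -0.004, -0.002]
contact_force: [-0.1, -0.3, -0.1]
gripper_width: 0.265
finger_force: 30.0
```

```bash
python3 - <<'E'
import plan;plan.plan(447.1,-152.3,-10,-83.8)
from snap import *
C=dict(side=(255,365,195,325),top=(220,330,280,390));D=snap(4,C)
pic("g5",[d["frame"][c[0]:c[1],c[2]:c[3],::-1] for d,c in zip(D,C.values())])
E
```

```text
t 14.15 z -10 pos [ 445.2 -149.7   10. ] head -83.7 turn 0.1 | now-frame [ 1.7  2.9 19.9] | after-turn [ 1.7  2.9 19.9] | j7 -1.41 w 0.265 F [-0.1 -0.3 -0.1] ff 30.0
```

View pics/g5.png

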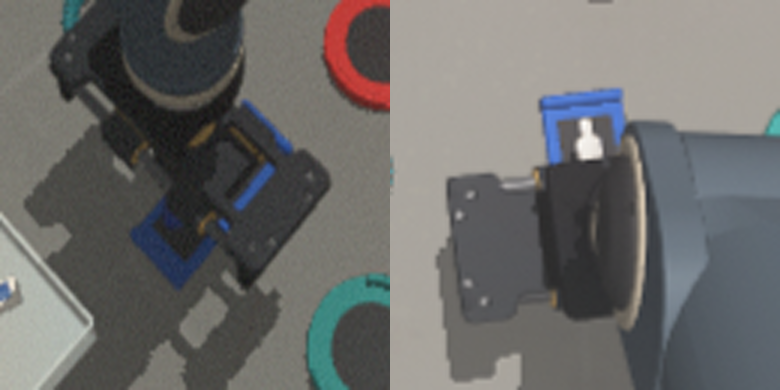

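The key hangs centred over the blue rest (top crop 587,140). I'll lower and release.

Emit:
carry_out(motion=[10,1.7,2.9,8,0,10,0,0,8,0,10,0,0,0,0,10,0,0,0,0])

```text
clock: 14.65
position: [0.4504, -0.1549, -0.0032]
orientation: [0.999, 0.054, 0.0, 0.0]
contact_force: [-0.1, 0.3, -0.4]
gripper_width: 0.271
finger_force: 30.0
```

```bash
python3 plan.py 447.1 -152.3 -11 -83.8
```

```text
t 14.65 z -11 pos [ 450.4 -154.9   -3.2] head -83.8 turn -0.0 | now-frame [-3.  -2.9  7.8] | after-turn [-3.  -2.9  7.8] | j7 -1.42 w 0.271 F [-0.1  0.3 -0.4] ff 30.0
```

Emit:
carry_out(motion=[10,-3,-2.9,4,0,10,0,0,2,0,10,0,0,0,0,10,0,0,0,0])

```text
clock: 15.05
position: [0.4472, -0.1524, -0.0092]
orientation: [0.999, 0.054, 0.0, 0.0]
contact_force: [0.6, 1.1, 0.1]
gripper_width: 0.268
finger_force: 30.0
```

Emit:
carry_out(motion=[10,0,0,1.5,0,10,0,0,0,0,10,0,0,0,0])

```text
clock: 15.35
position: [0.4472, -0.1524, -0.0107]
orientation: [0.999, 0.054, 0.0, 0.0]
contact_force: [0.7, -0.0, -0.9]
gripper_width: 0.269
finger_force: 30.0
```

Emit:
carry_out(motion=[40,0,0,0.5,0,40,0,0,0,0,40,0,0,0,0,40,0,0,-20,0,40,0,0,-40,0])

```text
clock: 15.85
position: [0.4447, -0.1517, 0.0473]
orientation: [0.999, 0.054, -0.003, -0.001]
contact_force: [0.9, -0.4, -0.0]
gripper_width: 0.454
finger_force: 0.0
```

Emit:
carry_out(motion=[30,0,-40,-40,0,30,0,-40,0,0,30,0,-40,0,0,30,0,-40,0,0,30,0,-40,0,0])

```text
clock: 16.35
position: [0.4258, 0.0432, 0.0845]
orientation: [0.999, 0.054, 0.0, 0.0]
contact_force: [0.5, -0.6, -0.3]
gripper_width: 0.346
finger_force: 0.0
```

Emit:
carry_out(motion=[30,0,-40,0,0,30,0,-40,0,0,30,0,0,0,0,30,0,0,0,0])

```text
clock: 16.75
position: [0.4172, 0.1219, 0.0841]
orientation: [0.998, 0.055, -0.0, 0.0]
contact_force: [0.4, -1.1, -0.1]
gripper_width: 0.345
finger_force: 0.0
```

```bash
python3 - <<'E'
from snap import *
C=dict(top=(225,325,290,390),side=(260,360,215,315));D=snap(5,C)
pic("g6",[d["frame"][c[0]:c[1],c[2]:c[3],::-1] for d,c in zip(D,C.values())])
a=np.radians(53.4);k=np.array([np.cos(a),np.sin(a)]);g=np.array([458,254])-21*k
import plan;plan.plan(*g,90,-36.6)
for d,uv in zip(D,((148,280),(162,199))):
    q=blob(d,"red",uv,19); print(len(q),pca(d,q,.008) if len(q) else "")
E
```

```text
t 16.85 z 90 pos [417.5 120.1  84. ] head -83.9 turn -47.3 | now-frame [  40.2 -113.4   -6.2] | after-turn [110.7 -47.3  -6.2] | j7 -2.01 w 0.347 F [-0.6 -0.4 -0. ] ff 0.0
172 (array([460.38279195, 257.40522769]), np.float64(57.7949354108145), array([25.2242173 , 43.33055744]))
2 (array([463.51278503, 243.09273748]), np.float64(138.8391867235269), array([4.21468485e-08, 7.23981553e+00]))
```

View pics/g6.png

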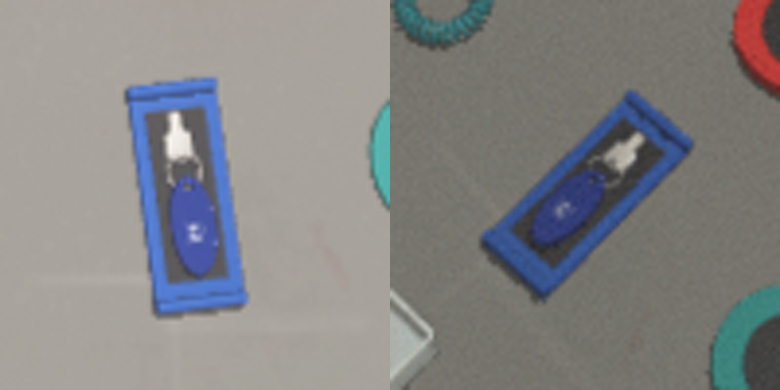

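Blue tag is centred and flat on its rest (top crop 190,200). Now the red tag: grip near the float's free end, clear of the chain.

Emit:
carry_out(motion=[30,0,0,0,-7.9,30,0,0,0,-7.9,30,0,0,0,-7.9,30,0,0,0,-7.9,30,0,0,0,-7.9])

```text
clock: 17.35
position: [0.4177, 0.1194, 0.084]
orientation: [0.921, 0.389, -0.0, 0.0]
contact_force: [-0.4, 0.0, 1.0]
gripper_width: 0.347
finger_force: 0.0
```

Emit:
carry_out(motion=[30,0,0,0,-7.8,30,36.9,-15.8,0,0,30,36.9,-15.8,0,0,30,36.9,-15.8,0,0,30,0,0,0,0])

```text
clock: 17.85
position: [0.4468, 0.2431, 0.0847]
orientation: [0.892, 0.451, 0.002, -0.002]
contact_force: [-1.3, -0.6, -0.6]
gripper_width: 0.347
finger_force: 0.0
```

Emit:
carry_out(motion=[30,0,0,0,0,30,0,0,30,0,30,0,0,20,0,30,0,0,0,0,30,0,0,0,0])

```text
clock: 18.35
position: [0.4455, 0.2368, 0.0342]
orientation: [0.894, 0.449, -0.0, 0.0]
contact_force: [-0.2, 1.1, 0.5]
gripper_width: 0.346
finger_force: 0.0
```

```bash
python3 plan.py 445.5 237.1 -16.5 -36.6
```

```text
t 18.35 z -16 pos [445.5 236.8  34.2] head -36.7 turn -0.1 | now-frame [ 0.3 -0.2 50.7] | after-turn [ 0.3 -0.2 50.7] | j7 -1.57 w 0.346 F [-0.2  1.1  0.5] ff 0.0
```

Emit:
carry_out(motion=[30,0,0,20,0,30,0,0,15,0,30,0,0,5,0,30,0,0,0,0,30,0,0,0,0])

```text
clock: 18.85
position: [0.4456, 0.2388, -0.0054]
orientation: [0.893, 0.45, 0.0, 0.0]
contact_force: [1.1, 0.4, 0.1]
gripper_width: 0.346
finger_force: 0.0
```

Emit:
carry_out(motion=[30,0,0,4,0,30,0,0,3,0,30,0,0,2,0,30,0,0,1,0,30,0,0,0,0])

```text
clock: 19.35
position: [0.4452, 0.2385, -0.016]
orientation: [0.893, 0.45, -0.0, 0.0]
contact_force: [0.3, -0.6, -0.2]
gripper_width: 0.343
finger_force: 0.0
```

Emit:
carry_out(motion=[12,0,0,0,0,12,0,0,0,0,12,0,0,0,0,12,0,0,0,0,12,0,0,0,0])

```text
clock: 19.85
position: [0.4454, 0.2386, -0.0158]
orientation: [0.893, 0.45, 0.0, 0.0]
contact_force: [0.2, -0.6, -0.8]
gripper_width: 0.207
finger_force: 28.8
```

Emit:
carry_out(motion=[12,-10,0,0,0,12,-15,0,0,0,12,-15,0,0,0,12,0,0,0,0])

```text
clock: 20.25
position: [0.4201, 0.2042, -0.0158]
orientation: [0.893, 0.449, -0.001, 0.001]
contact_force: [-0.1, -1.1, -0.7]
gripper_width: 0.212
finger_force: 28.8
```

Emit:
carry_out(motion=[12,-10,8,0,0,12,-10,8,0,0,12,-5,8,0,0,12,0,0,0,0,12,0,0,0,0])

```text
clock: 20.75
position: [0.4263, 0.1714, -0.0159]
orientation: [0.893, 0.449, -0.0, 0.0]
contact_force: [0.1, -0.7, 1.1]
gripper_width: 0.204
finger_force: 28.9
```

```bash
python3 - <<'E'
from snap import *
import plan;plan.plan(445.5,237.1,-16.5,-36.6)
D=snap(6,dict(top=(0,0,0,0),side=(0,0,0,0)))
for d in D:
    u=proj(d,(.437,.195,.008));q=blob(d,"red",u,18,smin=130); print(u,len(q),pca(d,q,.008) if len(q)>5 else "")
E
```

```text
t 20.75 z -16 pos [426.3 171.4 -15.9] head -36.6 turn -0.0 | now-frame [ 64.2 -23.8   0.6] | after-turn [ 64.2 -23.8   0.6] | j7 -1.55 w 0.204 F [ 0.1 -0.7  1.1] ff 28.9
[175.58677644 288.38408497] 0 
[167.33935853 217.45010079] 36 (array([427.23816694, 177.60806594]), np.float64(80.23622905924954), array([11.78871101, 31.79145634]))
```

Emit:
carry_out(motion=[45,0,0,0,0,45,0,0,0,0,45,0,0,0,0,45,0,0,-30,0,45,0,0,-40,0])

```text
clock: 21.35
position: [0.424, 0.1717, 0.0534]
orientation: [0.893, 0.45, -0.003, -0.001]
contact_force: [0.6, -0.3, -0.3]
gripper_width: 0.499
finger_force: 0.0
```

Emit:
carry_out(motion=[40,-20,40,-30,0,40,-20,45,0,0,40,-20,45,0,0,40,0,45,0,0,40,0,0,0,0])

```text
clock: 21.85
position: [0.5339, 0.017, 0.082]
orientation: [0.895, 0.446, 0.001, 0.001]
contact_force: [-0.0, 0.1, 0.6]
gripper_width: 0.46
finger_force: 0.0
```

```bash
python3 - <<'E'
from snap import *
D=snap(7,dict(top=(0,0,0,0),side=(0,0,0,0)))
for d in D:
    u=proj(d,(.437,.19,.008));q=blob(d,"red",u,22); print(u,len(q),pca(d,q,.008) if len(q)>5 else "")
import plan;plan.plan(439,188,90,-36.6)
c=[D[0]["frame"][245:315,120:190,::-1],D[1]["frame"][165:235,130:200,::-1]];pic("g7",c)
E
```

```text
[177.94104391 288.35839382] 214 (array([437.20151352, 188.50047669]), np.float64(51.43142349195316), array([24.72318868, 53.85814255]))
[168.46343065 218.70769418] 147 (array([439.12925291, 188.66870992]), np.float64(52.810964945024665), array([24.85421088, 56.45071001]))
t 21.95 z 90 pos [529.4  22.2  81.6] head -36.6 turn -0.0 | now-frame [  79.1 -171.5   -8.3] | after-turn [  79.2 -171.4   -8.3] | j7 -1.05 w 0.462 F [-0.8  0.2 -0.3] ff 0.0
```

View pics/g7.png

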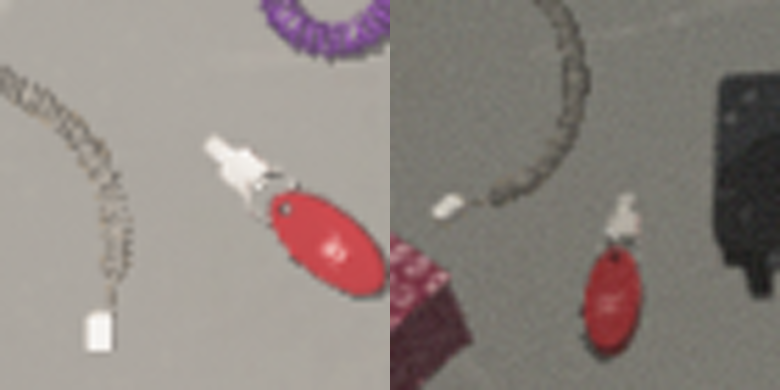

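Red tag is free of the chain, float at top crop (330,250). Regrip at mid-float.

Emit:
carry_out(motion=[40,15.8,-34.3,0,0,40,15.8,-34.3,0,0,40,15.8,-34.3,0,0,40,15.8,-34.3,0,0,40,15.8,-34.3,0,0.9])

```text
clock: 22.45
position: [0.4357, 0.1904, 0.0819]
orientation: [0.896, 0.444, -0.0, -0.0]
contact_force: [0.7, -0.4, 0.0]
gripper_width: 0.458
finger_force: 0.0
```

Emit:
carry_out(motion=[40,0,0,30,0,40,0,0,20,0,40,0,0,0,0,40,0,0,0,0,40,0,0,0,0])

```text
clock: 22.95
position: [0.4388, 0.1888, 0.0329]
orientation: [0.896, 0.443, 0.001, 0.0]
contact_force: [0.5, 0.4, 0.5]
gripper_width: 0.46
finger_force: 0.0
```

```bash
python3 plan.py 438.2 188.6 -17.2 -37.5
```

```text
t 22.95 z -17 pos [438.8 188.8  32.9] head -37.4 turn 0.1 | now-frame [-0.6 -0.4 50.1] | after-turn [-0.6 -0.4 50.1] | j7 -1.51 w 0.460 F [0.5 0.4 0.5] ff 0.0
```

Emit:
carry_out(motion=[40,0,0,20,0,40,0,0,15,0,40,0,0,8,0,40,0,0,5,0,40,0,0,2,0])

```text
clock: 23.45
position: [0.4389, 0.1882, -0.0178]
orientation: [0.897, 0.443, 0.0, 0.0]
contact_force: [-1.1, -0.8, 0.6]
gripper_width: 0.462
finger_force: 0.0
```

Emit:
carry_out(motion=[40,0,0,0,0,15,0,0,0,0,15,0,0,0,0,15,0,0,0,0,15,0,0,0,0])

```text
clock: 23.95
position: [0.4388, 0.1882, -0.0177]
orientation: [0.897, 0.443, 0.0, 0.0]
contact_force: [-0.2, -0.3, 2.3]
gripper_width: 0.266
finger_force: 29.9
```

Emit:
carry_out(motion=[15,0,0,0,0,15,0,0,-10,0,15,0,0,-40,0,15,0,0,-40,0,15,0,0,0,0])

```text
clock: 24.45
position: [0.4419, 0.1902, 0.0768]
orientation: [0.897, 0.443, 0.005, 0.0]
contact_force: [0.4, 0.6, -0.5]
gripper_width: 0.268
finger_force: 29.8
```

```bash
python3 - <<'E'
import numpy as np,plan
a=np.radians(11.3);k=np.array([np.cos(a),np.sin(a)]);g=np.array([630.3,-310.9])-17*k
print(g);plan.plan(*g,-11.2,-78.7)
E
```

```text
[ 613.6295508  -314.23108445]
t 24.45 z -11 pos [441.9 190.2  76.8] head -37.4 turn 41.3 | now-frame [-297.   442.5   87.7] | after-turn [ 68.7 528.5  87.7] | j7 -1.45 w 0.268 F [ 0.4  0.6 -0.5] ff 29.8
```

Emit:
carry_out(motion=[15,0,0,0,8.26,15,0,0,0,8.26,15,0,0,0,8.26,15,0,0,0,8.26,15,0,0,0,8.26])

```text
clock: 24.95
position: [0.4381, 0.1878, 0.0718]
orientation: [0.995, 0.095, -0.0, 0.0]
contact_force: [0.3, 0.7, -0.6]
gripper_width: 0.266
finger_force: 29.8
```

Emit:
carry_out(motion=[15,5,40,0,0,15,5,40,0,0,15,5,40,0,0,15,5,40,0,0,15,5,40,0,0])

```text
clock: 25.45
position: [0.5021, -0.0048, 0.0718]
orientation: [0.995, 0.098, -0.0, 0.0]
contact_force: [0.9, 1.2, -0.2]
gripper_width: 0.268
finger_force: 29.8
```

Emit:
carry_out(motion=[15,5,40,0,0,15,5,40,0,0,15,5,40,0,0,15,5,40,0,0,15,5,40,0,0])

```text
clock: 25.95
position: [0.5656, -0.196, 0.0717]
orientation: [0.995, 0.098, -0.0, -0.0]
contact_force: [0.8, -0.1, -1.2]
gripper_width: 0.267
finger_force: 29.8
```

Emit:
carry_out(motion=[15,6,40,0,0,15,6,40,0,0,15,6,40,0,0,15,0,0,0,0,15,0,0,0,0])

```text
clock: 26.45
position: [0.6061, -0.3093, 0.0711]
orientation: [0.995, 0.097, -0.001, -0.001]
contact_force: [0.5, 0.1, -0.4]
gripper_width: 0.268
finger_force: 29.8
```

```bash
python3 plan.py 613.6 -314.2 -11.2 -78.7
```

```text
t 26.45 z -11 pos [ 606.1 -309.3   71.1] head -78.8 turn -0.1 | now-frame [ 6.5  6.4 82.2] | after-turn [ 6.5  6.4 82.2] | j7 -1.14 w 0.268 F [ 0.5  0.1 -0.4] ff 29.8
```

Emit:
carry_out(motion=[15,6.5,6.4,0,0,15,0,0,35,0,15,0,0,25,0,15,0,0,10,0,15,0,0,0,0])

```text
clock: 26.95
position: [0.6139, -0.3118, 0.0005]
orientation: [0.995, 0.099, -0.001, -0.001]
contact_force: [0.3, 0.2, 0.2]
gripper_width: 0.267
finger_force: 29.8
```

Emit:
carry_out(motion=[15,0,0,4,0,15,0,0,0,0,15,0,0,0,0,15,0,0,0,0])

```text
clock: 27.35
position: [0.6151, -0.3138, -0.001]
orientation: [0.995, 0.098, 0.001, 0.0]
contact_force: [-0.2, 0.4, -0.1]
gripper_width: 0.266
finger_force: 29.8
```

```bash
python3 plan.py 613.6 -314.2 -11.2 -78.7
```

```text
t 27.35 z -11 pos [ 615.1 -313.8   -1. ] head -78.7 turn -0.0 | now-frame [-1.6  0.  10.2] | after-turn [-1.6  0.  10.2] | j7 -1.16 w 0.266 F [-0.2  0.4 -0.1] ff 29.8
```

Emit:
carry_out(motion=[15,-1.5,0,6,0,15,0,0,2,0,15,0,0,0,0,15,0,0,0,0])

```text
clock: 27.75
position: [0.613, -0.3139, -0.0102]
orientation: [0.995, 0.098, -0.0, -0.0]
contact_force: [0.4, 0.1, -0.1]
gripper_width: 0.27
finger_force: 29.8
```

Emit:
carry_out(motion=[15,0,0,2,0,15,0,0,0,0,15,0,0,0,0])

```text
clock: 28.05
position: [0.6135, -0.314, -0.0116]
orientation: [0.995, 0.098, 0.0, 0.0]
contact_force: [-0.2, 0.1, 1.4]
gripper_width: 0.265
finger_force: 29.8
```

Emit:
carry_out(motion=[40,0,0,0,0,40,0,0,0,0,40,0,0,0,0,40,0,0,-20,0,40,0,0,-40,0])

```text
clock: 28.55
position: [0.6101, -0.3127, 0.0448]
orientation: [0.995, 0.098, -0.004, -0.002]
contact_force: [-0.1, 0.6, 1.2]
gripper_width: 0.459
finger_force: 0.0
```

Emit:
carry_out(motion=[80,0,0,-40,0,80,0,-45,0,0,80,0,-45,0,0,80,0,-45,0,0,80,0,-45,0,0])

```text
clock: 29.05
position: [0.5773, -0.1358, 0.0881]
orientation: [0.995, 0.098, 0.0, 0.0]
contact_force: [-0.1, 0.7, 0.1]
gripper_width: 0.824
finger_force: 0.0
```

Emit:
carry_out(motion=[80,0,-45,0,0,80,0,-45,0,0,80,0,-45,0,0,80,0,-45,0,0,80,0,-45,0,0])

```text
clock: 29.55
position: [0.5333, 0.0849, 0.0881]
orientation: [0.995, 0.098, 0.0, 0.0]
contact_force: [1.1, 0.3, -0.4]
gripper_width: 0.919
finger_force: 0.0
```

```bash
python3 - <<'E'
from snap import *
D=snap(8,dict(top=(0,0,0,0),side=(0,0,0,0)))
for d in D:
    for p in((.6136,-.3142,.014),):
        h=cv2.cvtColor(d["frame"],cv2.COLOR_RGB2HSV)
        # darker red of the tag vs rest: print blob inside the felt area
        u=proj(d,p);P=ray(d,np.argwhere(mask(d,"red")>0)[:,::-1],.014)*1000
        a=np.radians(11.3);q=(P[:,:2]-[630.3,-310.9])@np.array([[np.cos(a),-np.sin(a)],[np.sin(a),np.cos(a)]])
        s=(abs(q[:,0])<50)&(abs(q[:,1])<19);print("tag in rest frame",s.sum(),q[s].min(0),q[s].max(0),q[s].mean(0))
    u=proj(d,(.638,.273,.007));q=blob(d,"red",u,22);print(len(q),rect(d,q,.007) if len(q)>9 else "")
import plan;plan.plan(639,272.8,90,-78.7)
E
```

```text
tag in rest frame 403 [-49.95930097 -18.93103019] [49.92203019 18.95653243] [-7.23791358 -3.37561956]
268 [639.13018799 273.40811157  58.41601562  54.5978508  136.73504257]
tag in rest frame 382 [-49.88316395 -18.98081794] [49.89401614 18.94358515] [-6.12090125  0.43394217]
0 
t 29.65 z 90 pos [532.1  91.6  88.6] head -78.0 turn 0.7 | now-frame [ 142.1 -155.1   -0.7] | after-turn [ 140.3 -156.8   -0.7] | j7 -1.80 w 0.920 F [-0.3  0.   0.6] ff 0.0
```

Emit:
carry_out(motion=[87,28.4,-31,0,0,87,28.4,-31,0,0,87,28.4,-31,0,0,87,28.4,-31,0,0,87,28.4,-31,0,0])

```text
clock: 30.15
position: [0.6438, 0.2637, 0.0877]
orientation: [0.995, 0.098, -0.0, 0.0]
contact_force: [-0.1, -1.3, 0.5]
gripper_width: 0.998
finger_force: 0.0
```

Emit:
carry_out(motion=[87,0,0,25,0,87,0,0,20,0,87,0,0,0,0,87,0,0,0,0,87,0,0,0,0])

```text
clock: 30.65
position: [0.6438, 0.263, 0.0444]
orientation: [0.995, 0.098, 0.001, -0.0]
contact_force: [-0.4, -0.4, 1.1]
gripper_width: 0.995
finger_force: 0.0
```

```bash
python3 plan.py 638.8 273 -17 -78.7
```

```text
t 30.65 z -17 pos [643.8 263.   44.4] head -78.8 turn -0.1 | now-frame [ -3.1 -10.7  61.4] | after-turn [ -3.1 -10.7  61.4] | j7 -2.05 w 0.995 F [-0.4 -0.4  1.1] ff 0.0
```

Emit:
carry_out(motion=[87,-3.1,-10.7,0,0,87,0,0,25,0,87,0,0,20,0,87,0,0,0,0,87,0,0,0,0])

```text
clock: 31.15
position: [0.6378, 0.2738, -0.0011]
orientation: [0.995, 0.098, 0.0, -0.0]
contact_force: [0.3, 0.8, 0.4]
gripper_width: 1.002
finger_force: 0.0
```

Emit:
carry_out(motion=[87,0,0,8,0,87,0,0,5,0,87,0,0,2,0,87,0,0,0,0,87,0,0,0,0])

```text
clock: 31.65
position: [0.6378, 0.273, -0.0169]
orientation: [0.995, 0.098, 0.0, -0.0]
contact_force: [-0.2, 0.0, 0.0]
gripper_width: 0.999
finger_force: 0.0
```

Emit:
carry_out(motion=[50,0,0,0,0,50,0,0,0,0,50,0,0,0,0,50,0,0,0,0,50,0,0,0,0])

```text
clock: 32.15
position: [0.6378, 0.273, -0.0169]
orientation: [0.995, 0.098, 0.0, 0.0]
contact_force: [-0.5, -0.9, 0.7]
gripper_width: 0.696
finger_force: 30.0
```

```bash
python3 plan.py 638.8 273 -17 -78.7
```

```text
t 32.15 z -17 pos [637.8 273.  -16.9] head -78.7 turn -0.0 | now-frame [1.  0.2 0.1] | after-turn [1.  0.2 0.1] | j7 -2.09 w 0.696 F [-0.5 -0.9  0.7] ff 30.0
```

Emit:
carry_out(motion=[50,0,0,-10,0,50,0,0,-40,0,50,0,0,-40,0,50,0,0,0,0,50,0,0,0,0])

```text
clock: 32.65
position: [0.6385, 0.2734, 0.075]
orientation: [0.995, 0.098, 0.002, -0.0]
contact_force: [-0.6, -0.9, -1.4]
gripper_width: 0.697
finger_force: 30.0
```

```bash
python3 plan.py 629.3 -158.5 -10.9 -78.5
```

```text
t 32.65 z -11 pos [638.5 273.4  75. ] head -78.7 turn -0.2 | now-frame [-93.7 421.8  85.4] | after-turn [-95.4 421.4  85.4] | j7 -2.05 w 0.697 F [-0.6 -0.9 -1.4] ff 30.0
```

Emit:
carry_out(motion=[50,-9,42,0,0,50,-9,42,0,0,50,-9,42,0,0,50,-9,42,0,0,50,-9,42,0,0])

```text
clock: 33.15
position: [0.6332, 0.0561, 0.0715]
orientation: [0.995, 0.098, -0.001, 0.0]
contact_force: [0.7, 0.4, 0.3]
gripper_width: 0.697
finger_force: 30.0
```

Emit:
carry_out(motion=[50,-9,42,0,0,50,-9,42,0,0,50,-9,42,0,0,50,-9,42,0,0,50,-9,42,0,0])

```text
clock: 33.65
position: [0.63, -0.1582, 0.0715]
orientation: [0.995, 0.098, -0.001, -0.0]
contact_force: [1.0, 0.7, -0.9]
gripper_width: 0.695
finger_force: 30.0
```

Emit:
carry_out(motion=[50,0,0,30,0,50,0,0,20,0,50,0,0,0,0,50,0,0,0,0,50,0,0,0,0])

```text
clock: 34.15
position: [0.6323, -0.156, 0.0239]
orientation: [0.995, 0.099, 0.001, 0.0]
contact_force: [0.7, 0.7, 1.2]
gripper_width: 0.697
finger_force: 30.0
```

```bash
python3 plan.py 629.3 -158.5 -10.9 -78.5
```

```text
t 34.15 z -11 pos [ 632.3 -156.    23.9] head -78.7 turn -0.2 | now-frame [-3.5  1.8 34.8] | after-turn [-3.5  1.8 34.8] | j7 -1.42 w 0.697 F [0.7 0.7 1.2] ff 30.0
```

Emit:
carry_out(motion=[50,-3.5,1.8,0,0,50,0,0,15,0,50,0,0,10,0,50,0,0,4,0,50,0,0,0,0])

```text
clock: 34.65
position: [0.6276, -0.1587, -0.0074]
orientation: [0.995, 0.098, -0.001, -0.0]
contact_force: [0.2, -0.1, -0.4]
gripper_width: 0.697
finger_force: 30.0
```

Emit:
carry_out(motion=[50,0,0,2,0,50,0,0,0,0,50,0,0,0,0])

```text
clock: 34.95
position: [0.6288, -0.159, -0.0077]
orientation: [0.995, 0.098, 0.0, 0.0]
contact_force: [-0.0, -0.5, -0.7]
gripper_width: 0.695
finger_force: 30.0
```

```bash
python3 plan.py 629.3 -158.5 -10.9 -78.5
```

```text
t 34.95 z -11 pos [ 628.8 -159.    -7.7] head -78.7 turn -0.2 | now-frame [ 0.6 -0.4  3.2] | after-turn [ 0.6 -0.4  3.2] | j7 -1.43 w 0.695 F [-0.  -0.5 -0.7] ff 30.0
```

Emit:
carry_out(motion=[50,0.6,-0.4,2,0,50,0,0,1,0,50,0,0,0,0,50,0,0,0,0])

```text
clock: 35.35
position: [0.6291, -0.1584, -0.011]
orientation: [0.995, 0.098, 0.0, 0.0]
contact_force: [0.5, -0.1, 0.2]
gripper_width: 0.698
finger_force: 30.0
```

Emit:
carry_out(motion=[80,0,0,0,0,80,0,0,0,0,80,0,0,0,0,80,0,0,-20,0,80,0,0,-40,0])

```text
clock: 35.85
position: [0.6261, -0.1582, 0.0463]
orientation: [0.995, 0.098, -0.004, -0.001]
contact_force: [-0.1, -0.7, -0.6]
gripper_width: 0.914
finger_force: 0.0
```

Emit:
carry_out(motion=[87,0,0,-30,0,87,-30,-30,0,0,87,-30,-30,0,0,87,-30,-30,0,0,87,-10,-30,0,0])

```text
clock: 36.35
position: [0.5037, -0.0605, 0.0788]
orientation: [0.995, 0.097, -0.001, 0.001]
contact_force: [0.7, 1.1, 0.1]
gripper_width: 1.001
finger_force: 0.0
```

```bash
python3 - <<'E'
from snap import *
import plan;plan.plan(478.2,1.7,30,-78.7)
D=snap(9,dict(top=(0,0,0,0),side=(0,0,0,0)))
for d in D:
    u=proj(d,(.478,.002,.007));q=blob(d,"teal",u,22);print(len(q),rect(d,q,.007) if len(q)>9 else "")
E
```

```text
t 36.35 z 30 pos [503.7 -60.5  78.8] head -78.8 turn -0.1 | now-frame [-12.8 -66.   48.8] | after-turn [-12.7 -66.1  48.8] | j7 -1.54 w 1.001 F [0.7 1.1 0.1] ff 0.0
0 
163 [478.7855835    2.24457169  54.73340607  53.94239807  25.31580734]
```

Emit:
carry_out(motion=[87,-6.4,-33,0,0,87,-6.4,-33,0,0,87,0,0,30,0,87,0,0,18,0,87,0,0,0,0])

```text
clock: 36.95
position: [0.4808, 0.0014, 0.0292]
orientation: [0.995, 0.098, -0.002, -0.0]
contact_force: [0.5, 0.1, 0.2]
gripper_width: 0.999
finger_force: 0.0
```

Emit:
carry_out(motion=[87,0,0,0,0,87,0,0,0,0])

```text
clock: 37.15
position: [0.4833, 0.0016, 0.0319]
orientation: [0.995, 0.098, 0.001, 0.0]
contact_force: [0.8, -0.6, -0.5]
gripper_width: 0.998
finger_force: 0.0
```

```bash
python3 plan.py 478.2 1.7 -17 -78.7
```

```text
t 37.15 z -17 pos [483.3   1.6  31.9] head -78.8 turn -0.1 | now-frame [-5.1 -1.1 48.9] | after-turn [-5.  -1.1 48.9] | j7 -1.72 w 0.998 F [ 0.8 -0.6 -0.5] ff 0.0
```

Emit:
carry_out(motion=[87,-5,-1.1,10,0,87,0,0,20,0,87,0,0,10,0,87,0,0,5,0,87,0,0,3,0])

```text
clock: 37.65
position: [0.4768, 0.002, -0.0173]
orientation: [0.995, 0.098, -0.0, -0.0]
contact_force: [0.4, 0.4, 0.2]
gripper_width: 0.999
finger_force: 0.0
```

Emit:
carry_out(motion=[87,0,0,0,0,87,0,0,0,0,50,0,0,0,0,50,0,0,0,0,50,0,0,0,0])

```text
clock: 38.15
position: [0.4771, 0.0019, -0.0168]
orientation: [0.995, 0.098, 0.0, 0.0]
contact_force: [0.1, -0.1, -0.4]
gripper_width: 0.809
finger_force: 0.0
```

Emit:
carry_out(motion=[50,0,0,0,0,50,0,0,0,0,50,0,0,0,0])

```text
clock: 38.45
position: [0.477, 0.0019, -0.0169]
orientation: [0.995, 0.098, 0.0, 0.0]
contact_force: [-0.1, -0.4, 2.2]
gripper_width: 0.698
finger_force: 30.0
```

```bash
python3 plan.py 478.2 1.7 -17 -78.7
```

```text
t 38.45 z -17 pos [477.    1.9 -16.9] head -78.7 turn -0.0 | now-frame [1.2 0.5 0.1] | after-turn [1.2 0.5 0.1] | j7 -1.78 w 0.698 F [-0.1 -0.4  2.2] ff 30.0
```

Emit:
carry_out(motion=[50,0,0,-10,0,50,0,0,-40,0,50,0,0,-40,0,50,-6,33,0,0,50,-6,33,0,0])

```text
clock: 38.95
position: [0.4794, -0.0651, 0.0753]
orientation: [0.995, 0.1, 0.002, 0.0]
contact_force: [-0.6, -0.1, -0.7]
gripper_width: 0.698
finger_force: 30.0
```

Emit:
carry_out(motion=[50,-6,33,0,0,50,-6,33,0,0,50,-6,33,0,0,50,-6,33,0,0,50,-6,33,0,0])

```text
clock: 39.45
position: [0.4807, -0.2341, 0.0737]
orientation: [0.995, 0.098, 0.0, 0.0]
contact_force: [1.0, -0.4, 0.3]
gripper_width: 0.697
finger_force: 30.0
```

Emit:
carry_out(motion=[50,-6,33,0,0,50,-6,33,0,0,50,0,0,40,0,50,0,0,0,0,50,0,0,0,0])

```text
clock: 39.95
position: [0.4816, -0.2989, 0.033]
orientation: [0.995, 0.099, -0.0, -0.001]
contact_force: [-0.1, 0.9, -0.1]
gripper_width: 0.694
finger_force: 30.0
```

```bash
python3 plan.py 482.3 -299.5 -10.9 -78.5
```

```text
t 39.95 z -11 pos [ 481.6 -298.9   33. ] head -78.7 turn -0.2 | now-frame [ 0.6  0.7 43.9] | after-turn [ 0.6  0.7 43.9] | j7 -1.10 w 0.694 F [-0.1  0.9 -0.1] ff 30.0
```

Emit:
carry_out(motion=[50,0.6,0.7,15,0,50,0,0,15,0,50,0,0,8,0,50,0,0,0,0,50,0,0,0,0])

```text
clock: 40.45
position: [0.4828, -0.3002, -0.0052]
orientation: [0.995, 0.098, -0.0, -0.0]
contact_force: [1.2, -0.2, 0.1]
gripper_width: 0.694
finger_force: 30.0
```

Emit:
carry_out(motion=[50,0,0,0,0,50,0,0,3,0,50,0,0,0,0,50,0,0,0,0])

```text
clock: 40.85
position: [0.4827, -0.3005, -0.0079]
orientation: [0.995, 0.098, 0.0, 0.0]
contact_force: [0.2, -0.4, 0.8]
gripper_width: 0.698
finger_force: 30.0
```

```bash
python3 plan.py 482.3 -299.5 -10.9 -78.5
```

```text
t 40.85 z -11 pos [ 482.7 -300.5   -7.9] head -78.7 turn -0.2 | now-frame [-0.2 -1.1  3. ] | after-turn [-0.2 -1.1  3. ] | j7 -1.13 w 0.698 F [ 0.2 -0.4  0.8] ff 30.0
```

Lower, release, rise, and pull back clear for a final check.

Emit:
carry_out(motion=[50,0,-1.1,2,0,50,0,0,1,0,50,0,0,0,0,50,0,0,0,0])

```text
clock: 41.25
position: [0.4825, -0.2991, -0.0109]
orientation: [0.995, 0.098, -0.0, -0.0]
contact_force: [-0.5, 0.4, 2.9]
gripper_width: 0.694
finger_force: 30.0
```

Emit:
carry_out(motion=[80,0,0,0,0,80,0,0,0,0,80,0,0,0,0,80,0,0,-20,0,80,0,0,-40,0])

```text
clock: 41.75
position: [0.4801, -0.2982, 0.0468]
orientation: [0.995, 0.098, -0.003, -0.002]
contact_force: [0.2, -1.3, -0.7]
gripper_width: 0.914
finger_force: 0.0
```

Emit:
carry_out(motion=[80,0,0,-40,0,80,0,0,-40,0,80,-20,40,-20,0,80,-20,40,0,0,80,-20,40,0,0])

```text
clock: 42.25
position: [0.4471, -0.4306, 0.1504]
orientation: [0.995, 0.099, 0.001, 0.001]
contact_force: [0.0, 0.5, 0.3]
gripper_width: 0.917
finger_force: 0.0
```

Emit:
carry_out(motion=[80,-20,40,0,0,80,-20,40,0,0,80,-20,40,0,0,80,-20,40,0,0,80,0,0,0,0])

```text
clock: 42.75
position: [0.3938, -0.609, 0.1477]
orientation: [0.996, 0.093, -0.002, 0.002]
contact_force: [-0.2, -0.1, -0.1]
gripper_width: 0.917
finger_force: 0.0
```

```bash
python3 - <<'E'
from snap import *
D=snap(10,dict(top=(0,0,0,0),side=(0,0,0,0)))
pic("end",[D[0]["frame"][160:310,300:450,::-1],D[1]["frame"][235:395,235:395,::-1]])
np.set_printoptions(precision=1,suppress=True)
G=load("top",0)
print("moved px (tape, roll region diff):",[int(np.abs(D[0]["frame"][a:b,c:e].astype(int)-G["frame"][a:b,c:e]).max()) for a,b,c,e in((185,210,192,225),(175,215,247,288))])
E
```

```text
moved px (tape, roll region diff): [3, 3]
```

View pics/end.png

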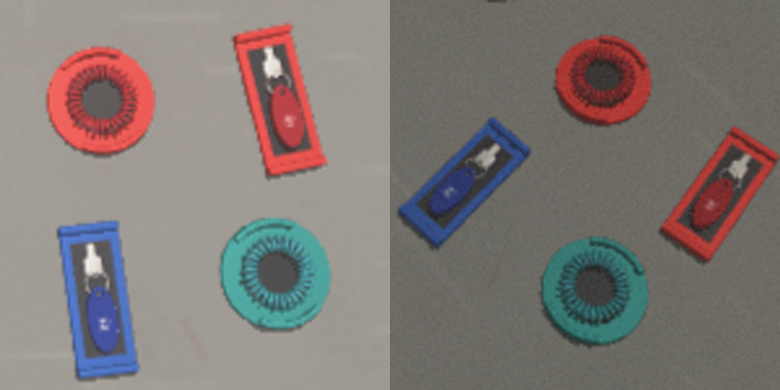

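The red and teal coils are centred at (102,100) and (276,272). The red and blue tags lie lengthwise in the middle of their rests at (283,100) and (98,305). The correction tape and roll of tape have not moved.

Emit:
carry_out(motion=[80,0,0,0,0,80,0,0,0,0,80,0,0,0,0])

```text
clock: 43.15
position: [0.4011, -0.6, 0.1493]
orientation: [0.995, 0.099, 0.0, -0.0]
contact_force: [0.0, 0.8, 0.4]
gripper_width: 0.925
finger_force: 0.0
```

```bash
python3 -c "
from plant import *
print(job_done())"
```

```text
the job is handed in; nothing more can be done
None
```

The job is handed in at about 43 s: both tags and both coils lie centred on the rests of their own colour, and the correction tape and the roll of tape were left where they were.

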